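# Close the calorimeter and take a lid temperature

## Task

The lid is only resting in the mouth of the insulated metal cup: press it fully home, level all round. Then take the contact thermometer out of its slanted holder and hold it upright with its small sensing disc touching the lid inside the ringed spot, pressing only lightly, just enough to push the sprung disc in a little. Finish while still holding it there for the reading, and leave the cup and everything else on the bench where it stands.

Things in the scene. Friction and masses are not known exactly. Their poses are not given: they have to be found in the camera images.
- cup_rim (a point): Insulated aluminium cup standing loose on the bench: round, 89 mm across the rim, 80 mm across the foot, 90 mm tall, about 0.55 kg, a dark band round its rim, a springy seal just inside the mouth. This point is the centre of the rim, 90 mm above the bench; z is the cup's upward axis.
- lid_underside (a point): Centre of the underside of the lid's flange, 5 mm below the lid's flat top; meets the cup's rim point when the lid is home. z is up. Pushing the lid home takes about 6 to 10 N straight down at its middle and gives as it snaps past the seal; then the flange bears on the rim and the lid stays down by itself. Pushed off-centre it goes down crooked (up to 15 N to level it).
- lid: White plastic lid, loose, 60 g: flat round flange 92 mm across and 5 mm thick, a slightly tapered plug (72 mm across, 12 mm deep) under it, a tab (20 mm wide) jutting 10 mm from the edge opposite the ringed spot. Rests level in the seal, flange about 7 mm above the rim. Origin: centre of the flange's underside; x points from there to the side of the spot, z up.
- lid_spot (a point): Centre of the ringed spot on the top face of the lid, 24 mm from the lid's centre; the thin black drawn ring is 23 mm across. z is up out of the lid.
- holder: Slanted thermometer holder, fixed: dark steel foot 130 x 90 x 12 mm with an aluminium tube (29 mm outside, 18 mm inside, 95 mm long) leaning 20 degrees from vertical. Origin at the centre of the foot's underside on the bench; the tube's top leans along the foot's own -x (roughly towards the robot).
- holder_mouth (a point): Centre of the tube's mouth, 107 mm above the bench and 8 mm along the foot's -x from its centre.
- probe_grip (a point): Centre of the contact thermometer's handle, 42.5 mm above the handle's lower end. Handle: grey, square, 24 x 24 mm, 85 mm long, a small display near its top. z runs along the thermometer from the sensing disc up to the handle's top; x and y are square to the handle's flat faces, the display on the -x face.
- probe: The thermometer, loose, 0.12 kg, 162 mm long. Below the handle: a black nose 16 mm across, 24 mm long, a steel stem 7 mm across ending 65 mm below the handle, then the sprung disc. At the start nose and stem stand in the holder's tube, the handle's lower end on its mouth; drawn out along its own z by 80 mm it is clear. Origin: middle of the handle's lower end, axes as the handle.
- probe_tip (a point): Middle of the flat lower face of the copper-coloured sensing disc (9 mm across) at the thermometer's end, 119.5 mm below the handle's centre when the spring is relaxed. z as for the thermometer.
- head: The sensing disc with its plunger; origin at the lower end of the stem, 12 mm above the disc's lower face, when relaxed, moving with the disc. It can be pushed in by up to 8 mm, when it bottoms on the stem: the spring takes about 0.6 N to start moving, 1.8 N at 4 mm and 3 N at 8 mm.
- beaker: bystander: empty glass beaker, 72 mm across, 95 mm tall; origin at the centre of its underside
- reagent: bystander: brown glass reagent bottle, 62 mm across, 125 mm tall; origin at the centre of its underside
- salt_jar: bystander: clear glass jar with a screw cap, 64 mm across, 95 mm tall; origin at the centre of its underside
- flask: bystander: conical glass flask, 82 mm across at the foot, 120 mm tall; origin at the centre of its underside
- dish: bystander: shallow white porcelain dish, 68 mm across, 16 mm tall; origin at the centre of its underside
- bung: bystander: dark rubber bung, 32 mm across, 26 mm tall; origin at the centre of its underside
- wash_bottle: bystander: white plastic wash bottle with a bent spout, 66 mm across, about 170 mm tall; origin at the centre of its underside
There are look-alikes about, which are no part of the job. Leave any orange or yellow look-alike of the lid alone.

How it is judged:
On the way, in this order (a step that is already met when the one before it is completed fails the run):
1. the lid is pressed home, level on the rim (z of lid_underside in the frame of cup_rim below 0.002 m and horizontal distance between lid_underside and cup_rim below 0.004 m and angle between the z axis of lid_underside and the z axis of cup_rim, either way round below 0.035 rad), for 0.2 s.
2. the thermometer is drawn out of its holder by the gripper (distance between probe_tip and holder_mouth above 0.03 m and height (world z) of probe_tip above 0.08 m and contact force between the fingers and probe above 1 N and contact force between probe and holder below 0.05 N), for 0.1 s.
At the end, for the whole second after the job is handed in: Lid down on the rim (gap under 2 mm, level within 2 deg, centred to 4 mm); the gripper holds the thermometer still, upright within 8 deg, disc within 7.5 mm of the spot's centre and pressing on the lid with 0.4 to 6 N; cup upright, within 25 mm of its start (all of step 1 and distance between probe_tip and lid_spot below 0.0075 m and angle between probe_grip's own z axis and vertical below 0.14 rad and contact force between head and lid between 0.4 and 6 N and contact force between the fingers and probe above 1 N and linear speed of probe below 0.03 m/s and distance of cup_rim from where it was at the start of the episode below 0.025 m and angle between cup_rim's own z axis and vertical below 0.05 rad); the arm keeps its last pose, push and grip.
It fails at once if the thermometer's disc is rammed onto something (over 15 N) (contact force between head and anything else above 15 N).
It fails at once if the cup is shoved (25 mm) or tipped (distance of cup_rim from where it was at the start of the episode above 0.025 m or angle between cup_rim's own z axis and vertical above 0.2 rad).
It fails at once if a bystander is shoved (30 mm) or knocked over (distance of any of beaker, reagent, salt_jar, flask, dish, bung, wash_bottle from where it was at the start of the episode above 0.03 m or angle between any of beaker, reagent, salt_jar, flask, dish, bung, wash_bottle's own z axis and vertical above 0.35 rad).
It also fails if it takes over 48 s, if anything falls off the work surface, if the arm or the gripper's body presses on something with over 40 N, if the wrist force passes 120 N, or if a joint passes its speed limit or range.

## Robot

A 6-joint arm with a two-finger parallel gripper is mounted at the origin on the work surface. World frame = base frame: x ahead of the robot, y to its left, z up, the work surface at z = 0. Lengths are in m, angles in rad, forces in N, time in s.
With the tool pointing down it reaches from about 0.35 to 0.8 m from the base axis. Payload 7.3 kg.
Tool frame: the origin (TCP) lies midway between the tips of the shut fingers; the grasp point (between the pads) lies 19 mm behind it; z points along the fingers, x is the direction in which the jaws open and shut, and the axes are right-handed (so a half turn about z gives the same grasp; the last joint's range is limited). The gripper opens to 85 mm and grips with 20 to 120 N. Pads are 22 mm wide; open, the fingers measure 114 mm over their backs; the gripper's body (76 mm by 85 mm) begins 54 mm behind the grasp point. The pads swing forward as they close: fully open they stand 13 mm farther back than shut.
Start: joints at [0.988, 0.342, 1.524, -0, 1.275, -0.146], TCP at [0.222, 0.476, 0.231] pointing down, gripper open.
Joint ranges: [-2.53, 2.53], [-0.77, 2.02], [0.04, 2.7], [-1, 4.14], [0.28, 2.66], [-3.11, 3.11]. Speed limits (rad/s): [2.57, 2.57, 3.14, 3.14, 3.14, 3.14].

## Interface

Orientations are given as a rotation vector (axis times angle).
In Python, from bench import bot gives the robot as it stands. The module is installed in compiled form; this text tells all that it offers. Calls block until the motion is done:
- bot.move_pose(position, orientation): joint-space move of the TCP to a pose.
- bot.movel(position, ori=None, velocity=0.15, threshold=None): straight line of the TCP; ori=None keeps the orientation; velocity is the mean speed in m/s. With threshold (N) it stops when the force on the tool has changed by that much, and returns True; else False.
- bot.move_j(angles): joint-space move.
- bot.grip(opening): opening from 0.0 (shut) to 1.0 (fully open); the grip force is fixed at half the most; returns when the fingers have stopped.
- bot.hold(seconds).
- bot.ik(position, orientation): joint angles nearest the present ones, or None.
- bot.get_state(): the state.
- bot.capture(name): name is "side" or "top" or "wrist"; returns the picture (420x560x3 uint8, red, green, blue); there is no depth.
- bot.camera_model(name): a dict with "mtx" (3x3 intrinsics, pixels), "cam_to_world" (4x4, takes a point from camera to world coordinates). Camera axes: x right, y down, z forward; pixel columns grow to the right and rows downward; lengths in m; the calibration is good to about 2 mm. A picture is of the moment at which its call begins: read the wrist's pose just before it. camera_model takes no time and is no camera call; for the wrist camera it gives the pose at the moment of the call.
A pose or a line that the arm cannot do raises bot.IKError and nothing moves.
- bot.sign_off(): hands the job in, once; it reports no verdict.
Trained networks look in the newest picture that a camera, given by its name, has taken for a name from the list of things; names that differ only in an ending like _2 or _b are one class to them, and where a whole thing is asked for, a point or a joint stands for the part that bears it (a point fixed in the world has none). Each returns a list of dicts, best first, with "confidence" (0 to 1); they miss things now and then, are a little off and sometimes report something else, mostly with a low value. They report only what shows in the picture. A call takes as long as a camera call. They do not tell look-alikes from the thing itself.
- bot.cut_out(camera, target): "mask" (420x560 bool, what is visible of it) and "extent" ([centre column, centre row, width, height] in pixels, round what is visible of it).
The state is a dict: "time_s": time; "joint_pos": joint angles; "dq": joint speeds; "tau": joint torques, N m; "tool_pos": TCP position; "ee_rot": TCP orientation; "force": force on the tool from outside, world axes, zero at the start; "wrist_torque": the same for the moment, N m; "grip_width": opening from 0.0 (shut) to 1.0 (fully open).
Only numpy, scipy, OpenCV 4.12 (cv2) and the standard library are available. Lean on these libraries where they do the work, as an engineer would, in place of code of your own. Each camera call takes 0.05 s, during which the arm holds its last target.

## Working session

There is one attempt and no reset: what is moved stays moved. The work goes in short steps, each a Python script; the robot and the scene stay as the last script left them, time stands still between calls to the robot, and variables do not carry over. Pictures are saved under pics/ and viewed, and the job is handed in when it is done.

```bash
mkdir -p pics; ls; cat > h.py <<'E'
import numpy as np, cv2
from bench import bot
def snap(cam,name):
    im=bot.capture(cam); cv2.imwrite(f'pics/{name}.png',im[:,:,::-1]); return im
def cam(n):
    m=bot.camera_model(n); return np.array(m['mtx']),np.array(m['cam_to_world'])
def ray_z(M,T,px,z):
    d=T[:3,:3]@np.linalg.solve(M,[px[0],px[1],1.]); o=T[:3,3]
    return o+d*(z-o[2])/d[2]
def proj(M,T,P):
    p=np.linalg.inv(T)@np.append(P,1); q=M@p[:3]; return q[:2]/q[2]
E
python3 - <<'E'
from h import *
for c in ['side','top','wrist']:
    snap(c,c+'0'); M,T=cam(c); print(c,M.round(1).tolist(),T.round(3).tolist())
s=bot.get_state(); print(s)
E
```

```text
pics
side [[500.0, 0.0, 277.4], [0.0, 500.0, 211.3], [0.0, 0.0, 1.0]] [[0.69, -0.507, 0.516, -0.079], [-0.723, -0.474, 0.502, -0.588], [-0.01, -0.719, -0.694, 0.961], [0.0, 0.0, 0.0, 1.0]]
top [[499.9, 0.0, 278.4], [0.0, 499.9, 208.5], [0.0, 0.0, 1.0]] [[-0.008, -0.995, 0.101, 0.406], [-1.0, 0.008, -0.006, 0.027], [0.005, -0.101, -0.995, 1.613], [0.0, 0.0, 0.0, 1.0]]
wrist [[306.7, 0.0, 279.9], [0.0, 306.7, 211.7], [0.0, 0.0, 1.0]] [[0.423, 0.858, 0.291, 0.146], [0.906, -0.4, -0.139, 0.511], [-0.002, 0.323, -0.947, 0.372], [0.0, 0.0, 0.0, 1.0]]
{'time_s': 0.15, 'joint_pos': array([ 9.87985395e-01,  3.42552946e-01,  1.52474571e+00,  3.39186162e-05,
        1.27541944e+00, -1.46014268e-01]), 'dq': array([-6.22007180e-04, -3.93020675e-03, -1.60091261e-03, -8.19674753e-04,
       -1.49563806e-03,  3.27124418e-05]), 'tau': array([ 2.26977747e-03, -4.33907747e+01, -2.46148360e+01, -1.80427396e-04,
        5.75242288e-03,  5.78031882e-05]), 'tool_pos': array([0.22191651, 0.475482  , 0.23080878]), 'ee_rot': array([ 2.64962922e+00,  1.68711683e+00, -1.63407807e-03]), 'force': array([-0.15092884,  0.08020423,  0.60397282]), 'wrist_torque': array([-0.05179666, -0.03534188, -0.03284778]), 'grip_width': 1.0004880789957018}
```

View pics/side0.png

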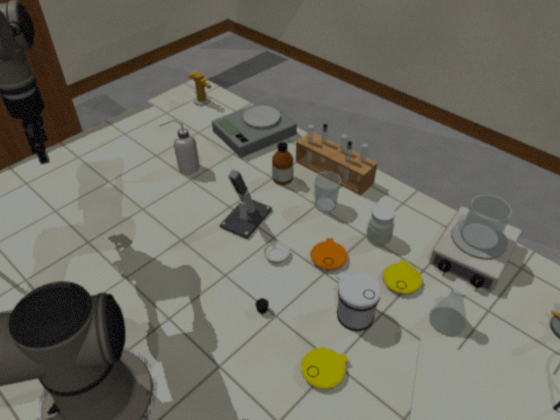

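View pics/top0.png

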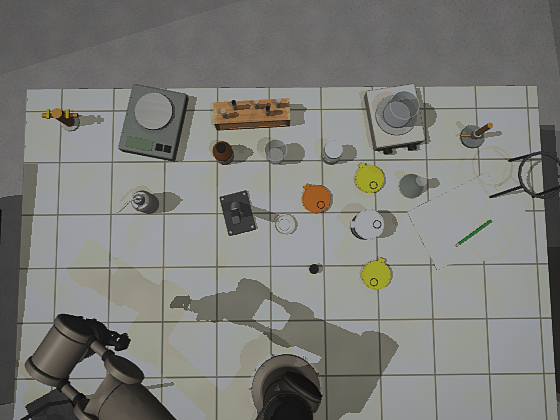

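View pics/wrist0.png

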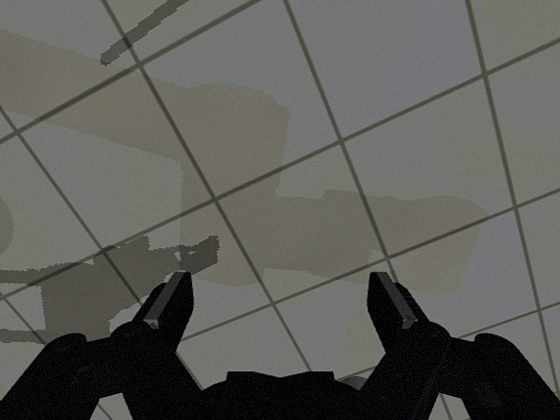

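The side view shows the cup with a white lid at (357,295). The orange disc (328,255) and the yellow discs (402,278) and (323,368) lie on the bench, so they are the look-alikes. In the top view the white lid is at (367,224) and the holder with the thermometer at (238,212). Next, enlarged crops and network cut-outs.

```bash
python3 - <<'E'
from h import *
t=cv2.imread('pics/top0.png'); s=cv2.imread('pics/side0.png')
a=cv2.resize(t[185:265,325:405],(400,400),interpolation=cv2.INTER_CUBIC)
b=cv2.resize(t[175:255,200:280],(400,400),interpolation=cv2.INTER_CUBIC)
cv2.imwrite('pics/cropA.png',np.hstack([a,b]))
a=cv2.resize(s[265:335,320:390],(400,400),interpolation=cv2.INTER_CUBIC)
b=cv2.resize(s[165:245,210:290],(400,400),interpolation=cv2.INTER_CUBIC)
cv2.imwrite('pics/cropB.png',np.hstack([a,b]))
for c in ['top','side']:
    for n in ['lid','cup_rim','probe','holder']:
        for r in bot.cut_out(c,n)[:4]: print(c,n,round(r['confidence'],2),np.round(r['extent'],1))
E
```

```text
top lid 0.84 [314.3 198.2  28.   30.9]
top lid 0.79 [377.6 274.2  27.5  32.3]
top lid 0.77 [370.6 179.9  27.1  27.9]
top lid 0.75 [412.8 186.2  29.   22.8]
top cup_rim 0.55 [357.1 234.7   9.    9.5]
top holder 0.57 [236.8 214.2  39.1  48.7]
side lid 0.92 [403.6 277.5  38.2  29.2]
side lid 0.86 [329.6 251.8  34.5  31.3]
side lid 0.64 [324.8 369.1  47.6  41.7]
side lid 0.62 [361.  290.9  43.4  35.9]
side cup_rim 0.83 [357.4 312.   39.2  43.3]
side cup_rim 0.32 [329.3 191.8  24.8  36.6]
side probe 0.5 [239.2 182.1  18.6  24.9]
side probe 0.29 [185.  152.7  23.6  48.3]
side holder 0.67 [245.6 214.1  56.   45.3]
```

View pics/cropA.png

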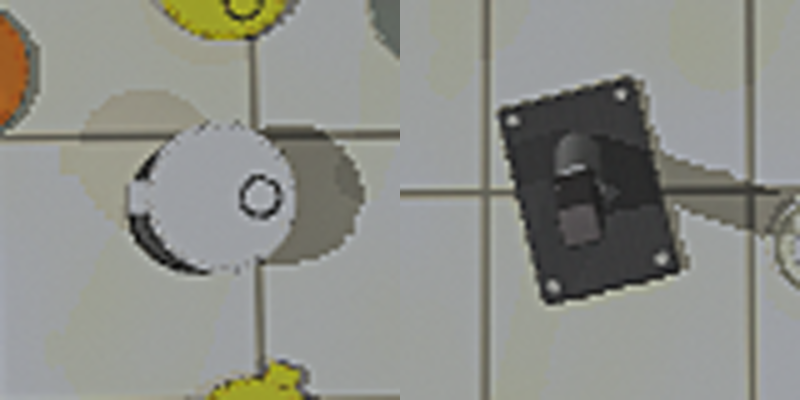

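View pics/cropB.png

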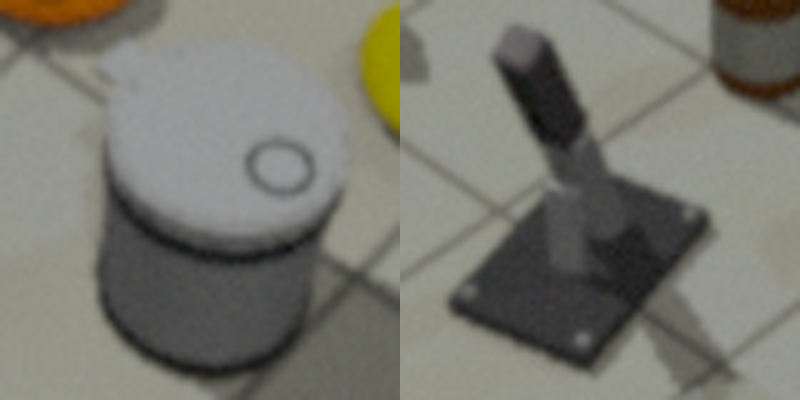

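Only the white lid sits on the cup; its ringed spot is at top (377,224) and its tab is on the opposite side. The thermometer stands in the holder and leans towards the robot. I'll make a coarse localization, then look with the wrist camera.

```bash
python3 - <<'E'
from h import *
M,T=cam('top')
print('lidc',ray_z(M,T,(369,224.6),.102).round(4),'spot',ray_z(M,T,(377.2,224.4),.102).round(4))
c=[(220,197.4),(247.4,190.6),(257.4,228),(230,235.6)]
C=np.array([ray_z(M,T,p,.012) for p in c]);print(C.round(4).tolist(),C.mean(0).round(4))
print([np.linalg.norm(C[i]-C[i-1]).round(4) for i in range(4)])
Ms,Ts=cam('side')
for p in [(320+220/400*70,265+145/400*70)]: print('side lid',ray_z(Ms,Ts,p,.102))
print('side spot',ray_z(Ms,Ts,(320+280/400*70,265+167/400*70),.102))
# others
for n,p in dict(bung=(314,269),dish=(285,224),beaker=(276,150),salt=(332,150),flask=(411,185),reag=(222,152),wash=(143,203)).items(): print(n,ray_z(M,T,p,.03).round(3))
# wrist cam in tool frame
from scipy.spatial.transform import Rotation as R
s=bot.get_state(); Rt=R.from_rotvec(s['ee_rot']).as_matrix(); Mw,Tw=cam('wrist')
print(Rt.round(3)); print((Rt.T@Tw[:3,:3]).round(3),(Rt.T@(Tw[:3,3]-s['tool_pos'])).round(4))
E
```

```text
lidc [ 0.5082 -0.2554  0.102 ] spot [ 0.5086 -0.2803  0.102 ]
[[0.6059, 0.2062, 0.012], [0.6273, 0.1179, 0.012], [0.5061, 0.086, 0.012], [0.4825, 0.1738, 0.012]] [0.5554 0.146  0.012 ]
[np.float64(0.1276), np.float64(0.0909), np.float64(0.1253), np.float64(0.0909)]
side lid [ 0.50101388 -0.25930762  0.102     ]
side spot [ 0.50807168 -0.28146638  0.102     ]
bung [ 0.375 -0.092  0.03 ]
dish [ 0.517 -0.002  0.03 ]
beaker [0.756 0.025 0.03 ]
salt [ 0.755 -0.156  0.03 ]
flask [ 0.639 -0.407  0.03 ]
reag [0.751 0.198 0.03 ]
wash [0.587 0.449 0.03 ]
[[ 0.423  0.906  0.   ]
 [ 0.906 -0.423  0.   ]
 [ 0.     0.    -1.   ]]
[[ 1.    -0.    -0.001]
 [ 0.     0.946  0.323]
 [ 0.001 -0.323  0.946]] [-1.000e-04 -8.360e-02 -1.416e-01]
```

```bash
cat >> h.py <<'E'
from scipy.spatial.transform import Rotation as R
def tool(zdir,xdir):
    z=np.array(zdir,float); z/=np.linalg.norm(z); x=np.array(xdir,float); x-=x@z*z; x/=np.linalg.norm(x)
    return np.column_stack([x,np.cross(z,x),z])
def rv(m): return R.from_matrix(m).as_rotvec()
E
python3 - <<'E'
from h import *
yd=np.array([0.894,-0.447,0]); m=tool([0,0,-1],np.cross(yd,[0,0,-1])); print(m.round(3))
p=np.array([0.507,-0.257,0.197])+0.003*yd
print(bot.ik(p,rv(m)))
print(bot.ik([.35,.1,.3],rv(m)))
bot.move_pose([0.36,0.0,0.30],rv(m)); bot.move_pose(p,rv(m))
bot.hold(0.2)
M,T=cam('wrist'); np.savez('w1.npz',M=M,T=T); snap('wrist','w1'); print(bot.get_state()['time_s'],bot.get_state()['tool_pos'])
for n in ['lid','cup_rim']:
    for r in bot.cut_out('wrist',n)[:3]:
        print(n,round(r['confidence'],2),np.round(r['extent'],1)); cv2.imwrite(f'pics/m_{n}.png',r['mask'].astype('uint8')*255)
E
```

```text
[[ 0.447  0.894  0.   ]
 [ 0.894 -0.447  0.   ]
 [ 0.     0.    -1.   ]]
[-0.60323075  0.45469648  1.44659266  0.          1.24030352 -1.71037947]
[ 0.06684033 -0.01713592  1.77291316  0.          1.38581541 -1.04030838]
3.8167 [ 0.50993004 -0.25753096  0.19792901]
lid 0.96 [284.8 208.  121.1 108.8]
lid 0.93 [320.3 298.3  75.6  66.2]
lid 0.92 [442.1 193.1  87.9  80.2]
cup_rim 0.69 [281.1 154.   58.1  17. ]
```

View pics/w1.png

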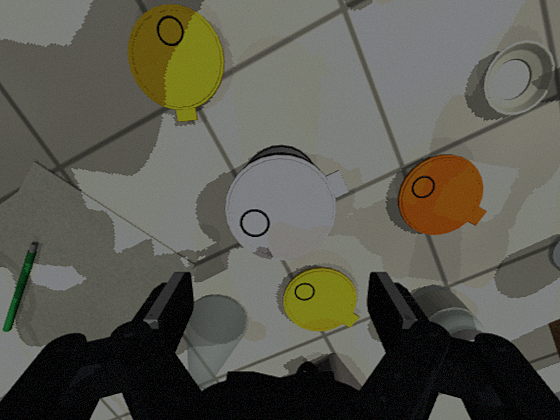

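The wrist view shows the white lid on the cup centred near (280,206), spot ring at (255,222), tab at (337,182). The yellow and orange look-alikes lie on the bench. Next I'll fit the lid outline and the ring precisely.

```bash
python3 - <<'E'
from h import *
from scipy.optimize import least_squares
d=np.load('w1.npz'); M,T=d['M'],d['T']; im=cv2.imread('pics/w1.png'); g=cv2.GaussianBlur(cv2.cvtColor(im,cv2.COLOR_BGR2GRAY),(3,3),0)
r=[x for x in bot.cut_out('wrist','lid') if abs(x['extent'][0]-284)<15][0]; mask=r['mask'].astype('uint8')
cn=max(cv2.findContours(mask,0,1)[0],key=len)[:,0,:].astype(float)
P=np.array([ray_z(M,T,p,.102)[:2] for p in cn])
f=lambda q:np.hypot(P[:,0]-q[0],P[:,1]-q[1])-.046
s=least_squares(f,[.507,-.257],loss='soft_l1',f_scale=.001); print('lid c',s.x, np.median(abs(f(s.x))))
f2=lambda q:np.hypot(P[:,0]-q[0],P[:,1]-q[1])-q[2]
s2=least_squares(f2,[.507,-.257,.046],loss='soft_l1',f_scale=.001);print(s2.x)
# ring
sub=g[200:245,232:280]; yy,xx=np.where(sub<70); 
P2=np.array([ray_z(M,T,(x+232,y+200),.102)[:2] for x,y in zip(xx,yy)])
f3=lambda q:np.hypot(P2[:,0]-q[0],P2[:,1]-q[1])-q[2]
s3=least_squares(f3,[.508,-.28,.0115],loss='soft_l1',f_scale=.001);print('ring',s3.x,len(P2),np.linalg.norm(s3.x[:2]-s.x), np.linalg.norm(s3.x[:2]-s2.x[:2]))
v=im.copy()
for c,rr in((s.x,.046),(s3.x[:2],s3.x[2])):
    for t in np.linspace(0,6.28,60):
        q=proj(M,T,[c[0]+rr*np.cos(t),c[1]+rr*np.sin(t),.102]); cv2.circle(v,tuple((q).round().astype(int)),0,(0,0,255),-1)
cv2.imwrite('pics/fit.png',cv2.resize(v[130:270,210:360],(750,700))[:600])
Mt,Tt=cam('top'); print(proj(Mt,Tt,[*s.x,.102]),proj(Mt,Tt,[*s3.x[:2],.102]));Ms,Ts=cam('side'); print(proj(Ms,Ts,[*s.x,.102]),proj(Ms,Ts,[*s3.x[:2],.102]))
E
```

```text
lid c [ 0.5063391  -0.25530649] 0.0007892745182353014
[ 0.506231   -0.25562305  0.04542592]
ring [ 0.50695298 -0.28011814  0.01144096] 216 0.024819243896080468 0.024505731656443534
[368.98600334 225.20844954] [377.16000175 224.9428935 ]
[358.50516328 287.86325537] [368.16165771 294.18315961]
```

View pics/fit.png

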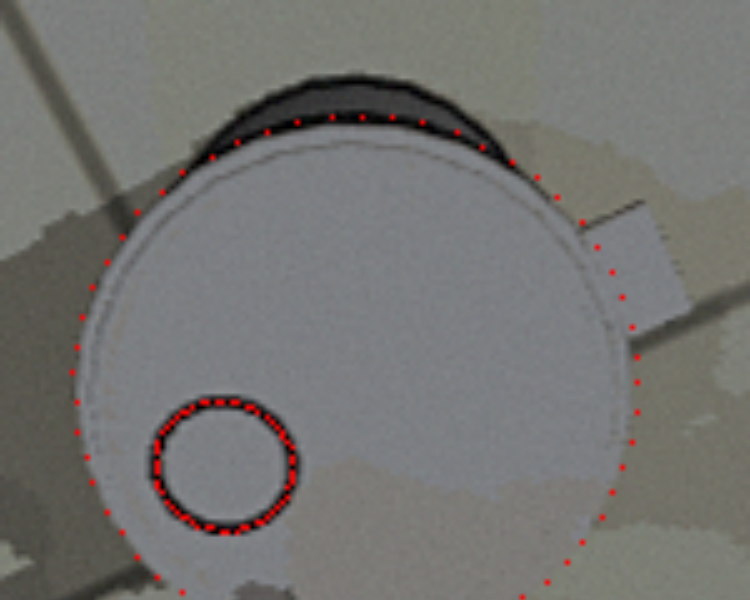

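```bash
python3 - <<'E'
from h import *
c=np.array([0.5064,-0.2558])
bot.grip(0.0)
bot.movel([*c,0.125],velocity=0.12); bot.hold(0.1)
f0=bot.get_state()['force']; print(bot.get_state()['tool_pos'],f0.round(2))
r=bot.movel([*c,0.094],velocity=0.03,threshold=3); s=bot.get_state(); print(r,s['tool_pos'].round(4),(s['force']-f0).round(2),s['time_s'])
z=s['tool_pos'][2]
if r:
    r=bot.movel([*c,z-0.0105],velocity=0.02,threshold=20); s=bot.get_state(); print(r,s['tool_pos'].round(4),(s['force']-f0).round(2),s['wrist_torque'].round(2))
    bot.hold(0.2); s=bot.get_state(); print(s['tool_pos'].round(4),(s['force']-f0).round(2),s['time_s'])
M,T=cam('wrist'); snap('wrist','w2'); snap('side','s2')
E
```

```text
[ 0.50698623 -0.25618893  0.12602187] [-0.05 -0.62  1.15]
True [ 0.5061 -0.2556  0.0995] [-0.45 -0.26 -1.4 ] 6.3667
True [ 0.5062 -0.2556  0.0953] [-0.81  1.79  5.48] [0.14 0.26 0.03]
[ 0.5062 -0.2556  0.0953] [-1.8   0.56  4.2 ] 6.95
```

View pics/w2.png

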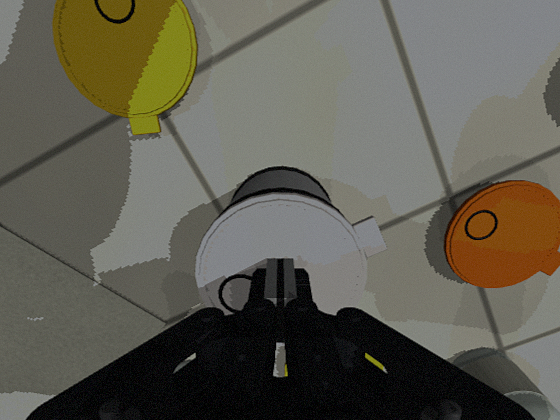

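```bash
python3 - <<'E'
from h import *
c=np.array([0.5064,-0.2558])
r=bot.movel([*c,0.0925],velocity=0.02,threshold=16); s=bot.get_state(); print(r,s['tool_pos'].round(4),s['force'].round(2))
bot.hold(0.15); s=bot.get_state(); print(s['tool_pos'].round(4),s['force'].round(2))
yd=np.array([0.894,-0.447]); 
bot.movel([*(c+0.003*yd),0.195],velocity=0.2); bot.hold(0.1)
M,T=cam('wrist'); np.savez('w3.npz',M=M,T=T); snap('wrist','w3'); im=snap('side','s3')
print(bot.get_state()['time_s'])
a=cv2.imread('pics/w3.png')[120:290,200:370]; b=cv2.imread('pics/s3.png')[265:335,320:390]; o=cv2.imread('pics/side0.png')[265:335,320:390]
cv2.imwrite('pics/c3.png',np.hstack([cv2.resize(x,(390,390),interpolation=cv2.INTER_CUBIC) for x in (a,b)]))
E
```

```text
True [ 0.5062 -0.2556  0.0953] [-1.4   1.33  3.92]
[ 0.5062 -0.2556  0.0953] [-1.44  0.94  5.22]
8.2583
```

View pics/c3.png

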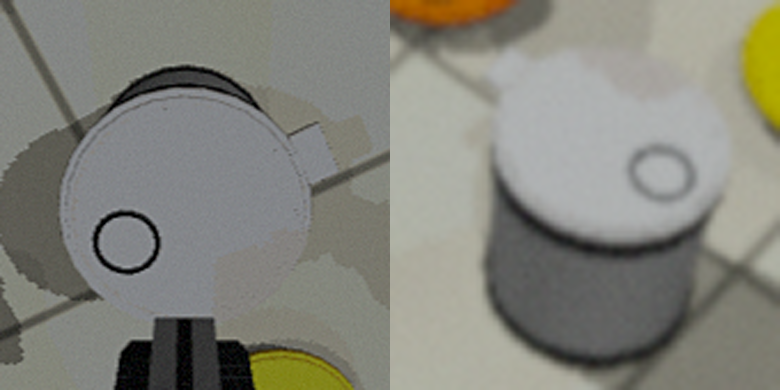

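The lid is down: the stop was hard at z=0.0953, where the expected home top is 0.095, and the flange sits on the dark rim band. I'll refit the spot at the new height, then look at the thermometer.

```bash
python3 - <<'E'
from h import *
from scipy.optimize import least_squares
d=np.load('w3.npz'); M,T=d['M'],d['T']; im=cv2.imread('pics/w3.png'); g=cv2.GaussianBlur(cv2.cvtColor(im,cv2.COLOR_BGR2GRAY),(3,3),0)
cx,cy=200+126*170/390,120+242*170/390; x0,y0=int(cx)-20,int(cy)-20
sub=g[y0:y0+38,x0:x0+40]; yy,xx=np.where(sub<80)
P2=np.array([ray_z(M,T,(x+x0,y+y0),.095)[:2] for x,y in zip(xx,yy)])
f3=lambda q:np.hypot(P2[:,0]-q[0],P2[:,1]-q[1])-q[2]
s3=least_squares(f3,[.507,-.28,.0115],loss='soft_l1',f_scale=.001);print('ring',s3.x,len(P2))
print('lid-centre pred px',proj(M,T,[.5064,-.2558,.095]))
# thermometer view: tool down at distance
ex=np.array([0.967,0.253,0]);ct=np.array([0.5554,0.146,0]); mouth=ct-0.008*ex+[0,0,.107]
a=np.cos(np.radians(20))*np.array([0,0,1])-np.sin(np.radians(20))*ex
print('mouth',mouth,'grip',mouth+.0425*a)
# look-pose: camera vertical-ish; tool tilted same as grasp, withdrawn
for nm,xd in (('x=ey',[-.253,.967,0]),('x=-ey',[.253,-.967,0]),('x=ex',ex),('x=-ex',-ex)):
    m=tool(-a,xd); 
    p=mouth+.0425*a-m[:,2]*(0.25)
    print(nm,bot.ik(p,rv(m)),bot.ik(mouth+.0235*a,rv(m)))
E
```

```text
ring [ 0.5071803  -0.28017448  0.01139559] 210
lid-centre pred px [280.25967379 212.25718701]
mouth [0.547664 0.143976 0.107   ] grip [0.53360783 0.14029843 0.14693694]
x=ey [ 0.0433554  -0.05541514  1.64029495  0.0769849   1.21600787 -1.79767145] [ 0.08717477  0.35748952  1.88790023  0.10925066  0.55452501 -1.82250972]
x=-ey [ 0.0433554  -0.05541514  1.64029495  0.0769849   1.21600787  1.3439212 ] [0.08717477 0.35748952 1.88790023 0.10925066 0.55452501 1.31908293]
x=ex [ 0.0433554  -0.05541514  1.64029495  0.0769849   1.21600787 -0.22687513] [ 0.08717477  0.35748952  1.88790023  0.10925066  0.55452501 -0.2517134 ]
x=-ex [ 0.0433554  -0.05541514  1.64029495  0.0769849   1.21600787  2.91471753] [0.08717477 0.35748952 1.88790023 0.10925066 0.55452501 2.88987926]
```

```bash
python3 - <<'E'
from h import *
ex=np.array([0.967,0.253,0]);ct=np.array([0.5554,0.146,0]); mouth=ct-0.008*ex+[0,0,.107]
a=np.cos(np.radians(20))*np.array([0,0,1])-np.sin(np.radians(20))*ex
m=tool(-a,[-.253,.967,0])
s=bot.get_state(); bot.movel(s['tool_pos']+[-0.05,0.03,.1],velocity=0.25)
bot.move_pose(mouth+.0425*a+.16*a,rv(m)); bot.grip(1.0); bot.hold(0.1)
M,T=cam('wrist'); np.savez('w4.npz',M=M,T=T); snap('wrist','w4'); print(bot.get_state()['time_s'],bot.get_state()['tool_pos'])
for n in ['probe','holder']:
    for r in bot.cut_out('wrist',n)[:3]: print(n,round(r['confidence'],2),np.round(r['extent'],1))
t=lambda k:proj(M,T,mouth+k*a).round(1)
print('pred mouth',t(0),'top',t(.085),'foot',proj(M,T,ct+[0,0,.012]))
E
```

```text
11.125 [0.48067447 0.12648421 0.29729509]
probe 0.83 [287.1 194.9  25.8  40.1]
holder 0.88 [284.6 144.   69.2  84.6]
pred mouth [280.  184.4] top [280.  207.1] foot [280.05544247 151.54892181]
```

View pics/w4.png

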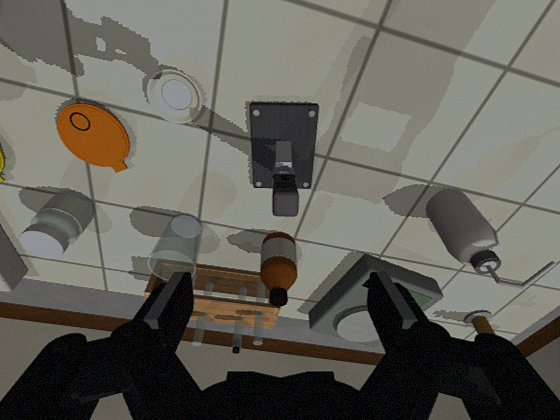

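```bash
python3 - <<'E'
import cv2
a=cv2.imread('pics/w4.png')[90:230,235:335]
a=cv2.convertScaleAbs(a,alpha=1.8,beta=10)
cv2.imwrite('pics/c4.png',cv2.resize(a,(430,600),interpolation=cv2.INTER_CUBIC))
E
```

```text
(no output)
```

View pics/c4.png

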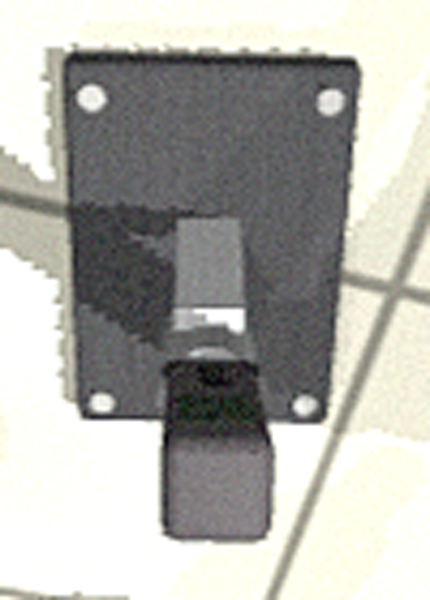

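```bash
cat > fit.py <<'E'
from h import *
from scipy.optimize import least_squares
d=np.load('w4.npz'); M,T=d['M'],d['T']
px=lambda c:np.array(c,float)/4.3+[234.5,89.5]
# foot corners: order: image TL,TR,BR,BL. image down=+ex ; image right=ey(+)? tool x = ey => right
foot=px([(68,66),(355,68),(325,414),(84,412)])
top=px([(164,443),(270,443),(268,540),(168,537)])
def model(q):
    x,y,w=q[:3]; ex=np.array([np.cos(w),np.sin(w),0]); ey=np.array([-np.sin(w),np.cos(w),0]); c=np.array([x,y,0])
    F=[c+[0,0,.012]+sx*.065*ex+sy*.045*ey for sx,sy in((-1,-1),(-1,1),(1,1),(1,-1))]
    a=np.cos(np.radians(20))*np.array([0,0,1])-np.sin(np.radians(20))*ex
    mouth=c-.008*ex+[0,0,.107]
    u0=ey; v0=np.cross(a,u0)  # v0 ~ -ex
    p=q[3]; u=np.cos(p)*u0+np.sin(p)*v0; v=np.cross(a,u)
    H=[mouth+.085*a+su*.012*u-sv*.012*v for su,sv in((-1,-1),(1,-1),(1,1),(-1,1))]
    return F,H,mouth,a,u,v
def res(q,wt=1):
    F,H,*_=model(q); r=[(proj(M,T,P)-p) for P,p in zip(F,foot)]+[(proj(M,T,P)-p)*wt for P,p in zip(H,top)]
    return np.concatenate(r)
def run():
    s=least_squares(res,[.555,.146,.256,0]); return s.x
if __name__=='__main__':
    q=run(); print(q.round(4)); print(res(q).reshape(-1,2).round(1).tolist())
    F,H,mouth,a,u,v=model(q); print('mouth',mouth,'a',a,'u',u); g=mouth+.0425*a; print('grip',g)
    Ms,Ts=cam('side'); Mt,Tt=cam('top')
    for P in (mouth,mouth+.085*a): print(proj(Ms,Ts,P).round(1),proj(Mt,Tt,P).round(1))
    # overlay
    s=cv2.imread('pics/s3.png')
    w=cv2.imread('pics/w4.png')
    def draw(im,M,T,o,sz,k):
        im=cv2.resize(im[o[1]:o[1]+sz,o[0]:o[0]+sz],None,fx=k,fy=k,interpolation=cv2.INTER_CUBIC)
        im=cv2.convertScaleAbs(im,alpha=1.5)
        B=[P-.085*a for P in H]
        for poly in (F,H,B):
            p=np.array([(proj(M,T,P)-o+.5)*k for P in poly]).round().astype(int); cv2.polylines(im,[p],True,(0,0,255),1)
        return im
    cv2.imwrite('pics/ov.png',np.hstack([draw(s,Ms,Ts,np.array([205,160]),90,4.4),draw(w,M,T,np.array([235,90]),132,3)]))
E
python3 fit.py
```

```text
[0.5513 0.1491 0.244  0.0115]
[[-2.0, -2.2], [2.2, -1.8], [1.4, 2.4], [-1.2, 2.3], [-1.4, -1.4], [1.6, -1.5], [1.5, 1.9], [-2.0, 2.7]]
mouth [0.54351954 0.14714591 0.107     ] a [-0.33189149 -0.0826185   0.93969262] u [-0.25202702  0.96771221 -0.00393181]
grip [0.52941415 0.14363462 0.14693694]
[241.3 191.7] [236.  213.8]
[232.8 174.1] [236.2 221.1]
```

View pics/ov.png

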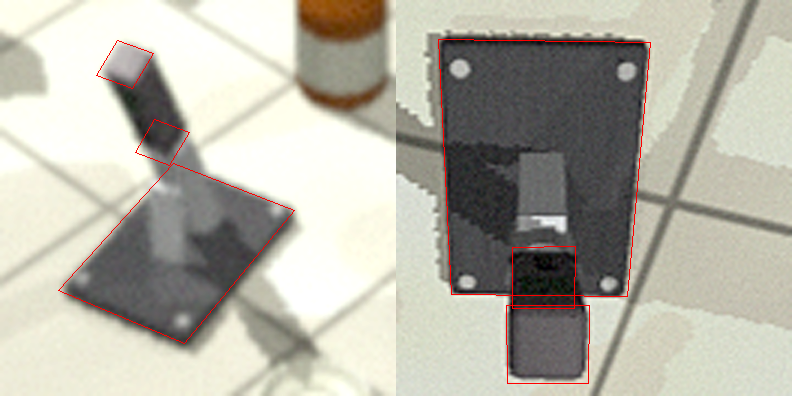

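```bash
python3 - <<'E'
from fit import *
q=run(); F,H,mouth,a,u,v=model(q); g=mouth+.0425*a
m=tool(-a,u)
bot.move_pose(g+.085*a,rv(m)); bot.hold(0.15)
M,T=cam('wrist'); np.savez('w5.npz',M=M,T=T); snap('wrist','w5'); s=bot.get_state(); print(s['time_s'],s['tool_pos'],(g+.085*a))
w=cv2.imread('pics/w5.png')
B=[P-.085*a for P in H]
k=3;o=np.array([210,60]);im=cv2.convertScaleAbs(cv2.resize(w[60:260,210:350],None,fx=k,fy=k,interpolation=cv2.INTER_CUBIC),alpha=1.5)
for poly in (F,H,B):
    p=np.array([(proj(M,T,P)-o+.5)*k for P in poly]).round().astype(int); cv2.polylines(im,[p],True,(0,0,255),1)
cv2.imwrite('pics/c5.png',im)
E
```

```text
11.825 [0.50201376 0.13656789 0.22902991] [0.50120337 0.13661205 0.22681081]
```

View pics/c5.png

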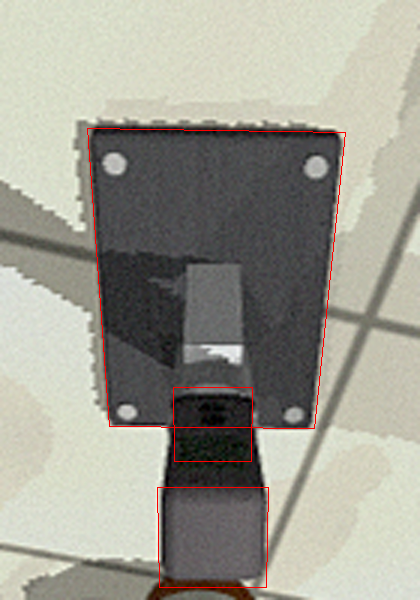

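```bash
python3 - <<'E'
from fit import *
q=run(); F,H,mouth,a,u,v=model(q); g=mouth+.0425*a
m=tool(-a,u)
bot.movel(g-.019*a,rv(m),velocity=0.08,threshold=15); bot.hold(0.1)
s=bot.get_state(); print(s['tool_pos'],g-.019*a,s['force'].round(1)); 
bot.grip(0.0); s=bot.get_state(); print(s['grip_width'],s['force'].round(1),s['tool_pos'],s['time_s'])
snap('side','s6'); snap('wrist','w6')
a1=cv2.imread('pics/s6.png')[150:250,190:290]; 
cv2.imwrite('pics/c6.png',cv2.convertScaleAbs(np.hstack([cv2.resize(a1,(420,420)),cv2.imread('pics/w6.png')[:,100:460]]),alpha=1.4))
E
```

```text
[0.53589706 0.14522446 0.12963265] [0.53572009 0.14520438 0.12908278] [ 0.7 -0.2 -0.5]
0.27575525625076736 [-1.5 -0.8  2.5] [0.53569985 0.14521248 0.12923194] 13.9667
```

View pics/c6.png

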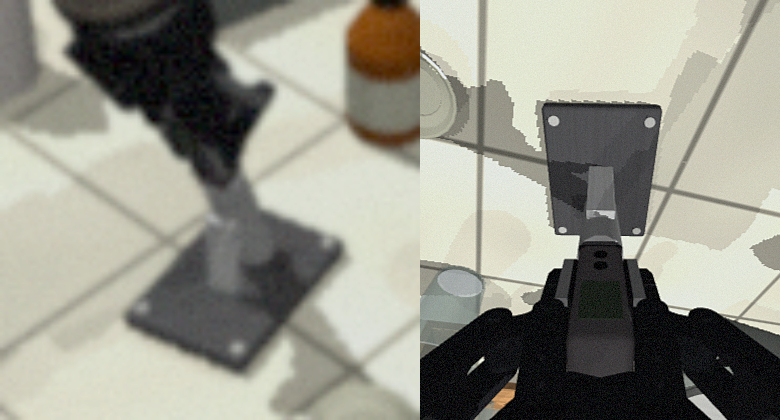

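The handle is between the pads (23.4 mm opening). Drawing it out along its axis.

```bash
python3 - <<'E'
from fit import *
q=run(); F,H,mouth,a,u,v=model(q)
s=bot.get_state(); p0=s['tool_pos']; f0=s['force']
bot.movel(p0+.115*a,velocity=0.08); bot.hold(0.15)
s=bot.get_state(); print(s['tool_pos'],s['force'].round(1),s['grip_width'],s['time_s'])
M,T=cam('wrist'); np.savez('w7.npz',M=M,T=T)
snap('wrist','w7'); snap('side','s7')
a1=cv2.imread('pics/s7.png')[120:260,170:310]
cv2.imwrite('pics/c7.png',cv2.convertScaleAbs(np.hstack([cv2.resize(a1,(420,420)),cv2.imread('pics/w7.png')[:,100:460]]),alpha=1.4))
# upright pose ik
sp=np.array([.5072,-.2802])
for ang in np.radians([0,45,90,-45,-90,180]):
    x=R.from_rotvec([0,0,ang]).apply([u[0],u[1],0]); m=tool([0,0,-1],x); print(np.degrees(ang).round(),bot.ik([*sp,.25],rv(m)))
E
```

```text
[0.49746286 0.13571434 0.23685307] [ 0.5  0.9 -0.4] 0.27794386565632595 15.8083
0.0 [-0.63695216  0.43017136  1.3364776   0.          1.37494369 -2.46252482]
45.0 [-0.63695216  0.43017136  1.3364776   0.          1.37494369  3.03526232]
90.0 [-6.36952165e-01  4.30171364e-01  1.33647760e+00 -4.44089210e-16
  1.37494369e+00  2.24986416e+00]
-45.0 [-6.36952165e-01  4.30171364e-01  1.33647760e+00 -4.44089210e-16
  1.37494369e+00 -1.67712666e+00]
-90.0 [-0.63695216  0.43017136  1.3364776   0.          1.37494369 -0.8917285 ]
180.0 [-0.63695216  0.43017136  1.3364776   0.          1.37494369  0.67906783]
```

View pics/c7.png

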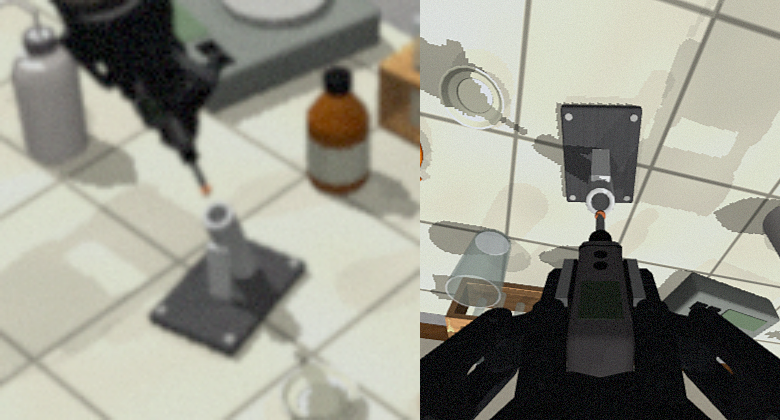

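The thermometer is out; the copper tip shows at wrist (280,213), on the tool axis as predicted. I'll carry it upright to above the spot.

```bash
python3 - <<'E'
from fit import *
q=run(); F,H,mouth,a,u,v=model(q)
x=R.from_rotvec([0,0,np.radians(-45)]).apply([u[0],u[1],0]); m=tool([0,0,-1],x); np.save('m.npy',m)
sp=np.array([.5072,-.2802])
bot.move_pose([0.45,0.03,0.29],rv(m)); bot.move_pose([*sp,.25],rv(m)); bot.movel([*sp,.215],rv(m),velocity=.06); bot.hold(0.25)
s=bot.get_state(); print(s['tool_pos'],R.from_rotvec(s['ee_rot']).as_matrix()[:,2].round(4),s['force'].round(2),s['grip_width'],s['time_s'])
M,T=cam('wrist'); np.savez('w8.npz',M=M,T=T)
snap('wrist','w8'); snap('side','s8')
a1=cv2.imread('pics/s8.png')[240:340,310:410]
print('pred tip',proj(M,T,s['tool_pos']-[0,0,.1005]),'spot',proj(M,T,[*sp,.095]))
cv2.imwrite('pics/c8.png',cv2.convertScaleAbs(np.hstack([cv2.resize(a1,(380,380)),cv2.resize(cv2.imread('pics/w8.png')[130:320,180:380],(400,380))]),alpha=1.4))
E
```

```text
[ 0.50731773 -0.28031684  0.21536496] [ 6.e-04 -4.e-04 -1.e+00] [ 0.03 -0.64 -0.75] 0.2738322596527843 18.7583
pred tip [280.53490359 212.77849366] spot [280.56867178 205.36198793]
```

View pics/c8.png

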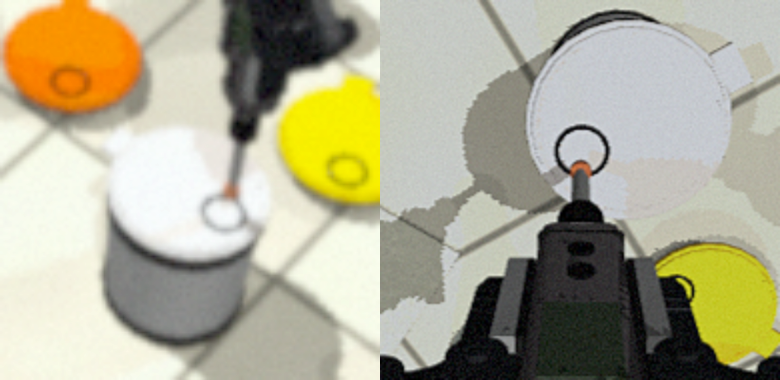

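```bash
python3 - <<'E'
from h import *
m=np.load('m.npy'); sp=np.array([.5072,-.2802])
bot.movel([*sp,.1985],rv(m),velocity=.04); bot.hold(0.3)
F=[]
for i in range(5): bot.hold(0.04); F.append(bot.get_state()['force'])
s=bot.get_state(); print(s['tool_pos'],np.mean(F,0).round(2),np.std(F,0).round(2),s['time_s'])
snap('wrist','w9'); snap('side','s9')
a1=cv2.imread('pics/s9.png')[265:315,340:390]
cv2.imwrite('pics/c9.png',cv2.convertScaleAbs(np.hstack([cv2.resize(a1,(380,380),interpolation=2),cv2.resize(cv2.imread('pics/w9.png')[170:265,230:330],(400,380),interpolation=2)]),alpha=1.4))
E
```

```text
[ 0.5072148  -0.28019359  0.19855809] [ 0.06 -0.32 -1.47] [0.45 0.27 0.45] 19.925
```

View pics/c9.png

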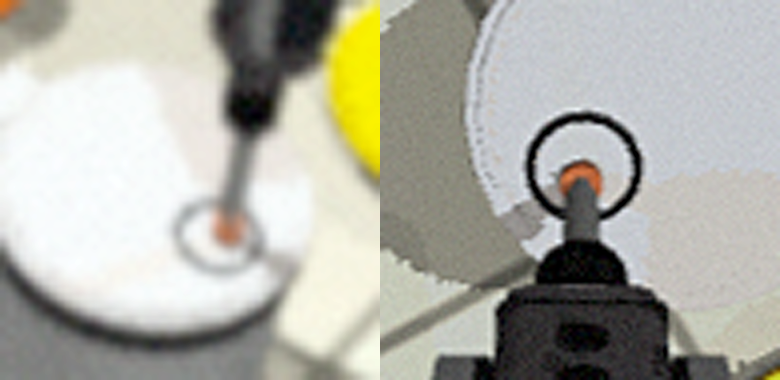

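```bash
python3 - <<'E'
from h import *
m=np.load('m.npy'); sp=np.array([.5072,-.2802])
for z in (.1945,.193,.1915):
    bot.movel([*sp,z],rv(m),velocity=.02); bot.hold(0.2)
    F=[]
    for i in range(15): bot.hold(0.02); F.append(bot.get_state()['force'])
    s=bot.get_state(); print(s['tool_pos'].round(4),np.mean(F,0).round(2),(np.std(F,0)/4).round(2),s['time_s'])
snap('wrist','w10'); snap('side','s10')
M,T=cam('wrist'); np.savez('w10.npz',M=M,T=T)
print('spot',proj(M,T,[*sp,.095]))
a1=cv2.imread('pics/s10.png')[265:315,340:390]
cv2.imwrite('pics/c10.png',cv2.convertScaleAbs(np.hstack([cv2.resize(a1,(380,380),interpolation=2),cv2.resize(cv2.imread('pics/w10.png')[170:265,230:330],(400,380),interpolation=2)]),alpha=1.4))
E
```

```text
[ 0.5073 -0.2803  0.1946] [ 0.46 -0.3  -0.48] [0.11 0.09 0.15] 20.825
[ 0.5072 -0.2802  0.193 ] [ 0.62 -0.77  0.26] [0.12 0.13 0.11] 21.525
[ 0.5072 -0.2802  0.1915] [ 0.55 -0.5   0.99] [0.13 0.12 0.13] 22.225
spot [280.52229352 214.41440797]
```

View pics/c10.png

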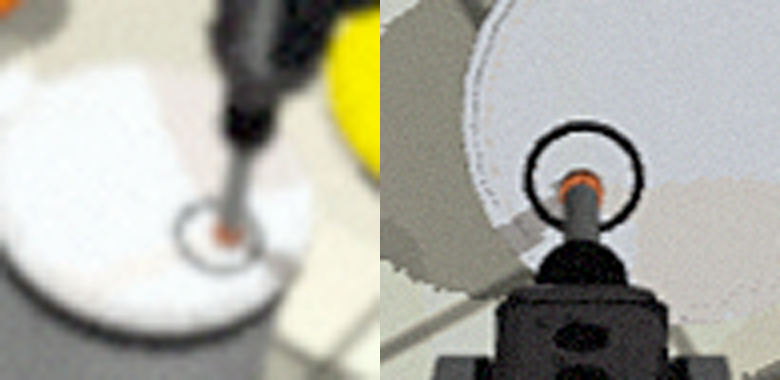

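```bash
python3 - <<'E'
from h import *
snap('top','t11'); s=bot.get_state(); print(s['tool_pos'],s['grip_width'],np.abs(s['dq']).max(),s['time_s'],R.from_rotvec(s['ee_rot']).as_matrix()[:,2].round(4))
a=cv2.imread('pics/s10.png')[120:380,200:500]; b=cv2.imread('pics/t11.png')[120:300,180:440]
cv2.imwrite('pics/c11.png',cv2.convertScaleAbs(np.hstack([cv2.resize(a,(400,347)),cv2.resize(b,(400,347))]),alpha=1.3))
E
```

```text
[ 0.50721793 -0.2802158   0.19151404] 0.27051242154487903 0.0016211554934895372 22.375 [ 0.e+00 -1.e-04 -1.e+00]
```

View pics/c11.png

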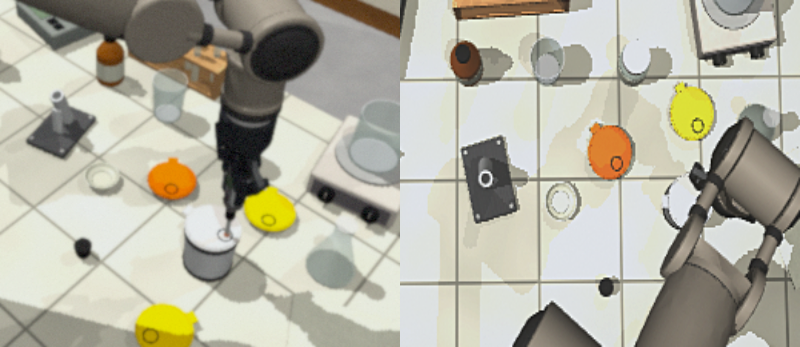

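The cup, the visible bystanders and the look-alikes stand where they did, the holder is empty, and the arm is still with the disc resting inside the ring. Handing in.

```bash
python3 - <<'E'
from h import *
print(bot.sign_off())
E
```

```text
the job is handed in; nothing more can be done
None
```

I pressed the lid home, took the thermometer out of its holder, and handed the job in at about 22 s. The gripper was still holding it upright with the disc on the ringed spot. `sign_off` gives no verdict, so these are my own last checks:

- **Lid:** I pressed the white lid at its centre with the shut fingers. It stopped hard at z = 0.0953 m, against an expected 0.095 m, and a second push moved it no further. I judged level from that stop and the pictures, and did not measure the tilt separately.
- **Thermometer:** I gripped it along its own axis (23.4 mm jaw opening) and drew it out 115 mm. At the end the tool was vertical to within 0.01° and the arm was still.
- **Disc position:** In the pictures it sits inside the ring, about 2 mm from the centre on the far side. I left that alone because it is within the 7.5 mm allowed.
- **Pressing force:** The two estimates differ somewhat. The wrist force change gives about 2.4 N, and the spring travel of about 4 mm gives about 1.8 N. Both lie within 0.4–6 N, but the force reading is noisy and its zero had drifted.
- **Surroundings:** The cup and the bystanders and look-alikes I could see had not visibly moved. The wash bottle was outside my last enlarged crop, so I did not recheck it.

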